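# Make up two instrument repair kits

### The arm

A 6-joint arm with a two-finger parallel gripper is mounted at the origin on the work surface; the furniture and walls round the work are solid. World frame = base frame: x ahead of the robot, y to its left, z up, the work surface at z = 0. Lengths are in m, angles in rad, forces in N, time in s.
With the tool pointing down it reaches from about 0.35 to 0.725 m from the base axis. Payload 4.3 kg.
Tool frame: the origin (TCP) lies at the centre of the arm's flange, where the gripper is bolted on; the fingertips stand 173 mm ahead of it and the grasp point (between the pads) lies r.grip_point_offset ahead of it (r.grip_point_offset is the distance from the TCP to the grasp point, in m); z points along the fingers, y is the line along which they close (so a half turn about z gives the same grasp; the last joint's range is limited). The gripper opens to 85 mm and grips with 20 to 120 N. Pads are 22 mm wide; open, the fingers measure 114 mm over their backs; the gripper's body (76 mm by 85 mm) begins 54 mm behind the grasp point. The pads swing forward as they close: fully open they stand 13 mm farther back than shut.
Start: joints at [1.202, 0.377, 0.081, 1.274, 0, 1.46], TCP at [0.147, 0.556, 0.405] pointing down, gripper open.
Joint ranges: [-2.72, 2.72], [-0.84, 1.66], [-1.02, 1.22], [-1.77, 2.12], [-1.37, 1.28], [-3.14, 3.14]. Speed limits (rad/s): [2.57, 2.57, 3.14, 3.14, 3.14, 3.14].

### API

Orientations are given as a unit quaternion [w, x, y, z].
In Python, from workcell import r gives the robot as it stands.
- The arm moves only by the tool carry_out, never from a script. Its argument "motion" is a list of rows, each a list of 7 numbers: the shift along the tool's x, y, z in shares of 0.6 m (1.0 is 0.6 m), then the turn, a rotation vector about the tool's x, y, z in parts of the range, where 1.0 means 2 rad, then the finger opening in mm, from 0 to 85.4. In form: [[x, y, z, ax, ay, az, grip], ...]. A call has 1 to 10 rows; each row is the pose to reach, as a shift and turn from the pose commanded when the call began, along the tool's axes at that moment; what a row does not reach only later rows make up. A row lasts 1/10 s, in which the tool goes at most 50 mm and 8.59 degrees, less where a joint would pass 70% of its speed; a pose out of reach is approached as far as the arm can. A call with a gripper value outside its range is refused whole. The fingers move at their own pace and stop on an object; "squeeze" is the grip in N (left out, the last holds). Time passes only in rows, so rows that repeat a pose let the fingers close. It gives the time, the measured TCP pose, the force, the opening and the grip force at its end, in the units of the state.
- r.get_obs(): the state, without advancing time (a new reading comes with each control period).
- r.grab_frame(name): name is "scene" or "side" or "wrist"; returns (picture, depth): 384x512x3 uint8, red, green, blue; 384x512 float32, m along the optical axis (not along the pixel's ray), 0 where there is no reading.
- r.get_calibration(name): a dict with "vfov" (degrees; the focal length in pixels is half the picture's height over the tangent of half this angle, whatever the lens; pixels are square), "cx", "cy" (the principal point, pixels), "cam_to_world" (4x4, takes a point from camera to world coordinates); the wrist camera has in their place "tool_from_camera" (4x4, takes a point from camera to tool coordinates, whose origin is the TCP and whose axes are the flange's). Camera axes: x right, y down, z forward; pixel columns grow to the right and rows downward; lengths in m; the calibration is good to about 2 mm. A picture is of the moment at which its call begins: read the wrist's pose just before it. get_calibration takes no time and is no camera call.
- r.finish_job(): hands the job in; it is judged then, once.
Trained networks look in the newest picture that a camera, given by its name, has taken for a name from the list of things; names that differ only in an ending like _2 or _b are one class to them, and where a whole thing is asked for, a point or a joint stands for the part that bears it (a point fixed in the world has none). Each returns a list of dicts, best first, with "score" (0 to 1); they miss things now and then, are a little off and sometimes report something else, mostly with a low value. They report only what shows in the picture. A call takes as long as a camera call. They do not tell look-alikes from the thing itself.
- r.look_for(thing, camera): "rect" ([left, top, right, bottom] in pixels, round what is visible of it).
- r.landmark_of(thing, camera): "pixel" ([column, row] in pixels: a listed point, or the origin of a listed thing).
The state is a dict: "time_s": time; "joints": joint angles; "joint_vel": joint speeds; "joint_torque": joint torques, N m; "eef_pos": TCP position; "orientation": TCP orientation; "wrist_force": force on the tool from outside, world axes, zero at the start; "ft_torque": the same for the moment, N m; "width": finger opening in m; "finger_force": force on a finger pad.
Only numpy, scipy, OpenCV 4.12 (cv2) and the standard library are available. Lean on these libraries where they do the work, as an engineer would, in place of code of your own. Each camera call takes 0.05 s, during which the arm holds its last target. There are 200 camera calls.

### The job

Make up two repair kits from the row of stock in front of the trays: the tall capacitor, the panel meter (dial up) and the grey knob go into the green tray, the short capacitor and the black knob into the yellow tray. Capacitors go in the round pockets, the meter in the large rectangular one and the knobs in the square ones, each set upright and flat on the floor of its pocket, within the rim. Leave the tape roll, the red carton and the solder spool where they are.

Things in the scene. Friction and masses are not known exactly. Their poses are not given: they have to be found in the camera images.
- tray_green: Green kit tray, 96 x 226 mm, fixed. Origin: centre of underside; y along it. Floor at z 4 mm; pocket rims 3 mm thick, tops at z 9 mm. Three black-lined pockets along y, all at tray x = 0: round, 64 mm inner diameter, at y = +74 mm (tall capacitor); rectangle, 70 mm (x) by 80 mm (y), at y = -8 mm (panel meter, its 50 mm side along x); square, 46 mm, at y = -84 mm (grey knob).
- tray_yellow: Yellow kit tray, 96 x 144 mm, fixed. Origin: centre of underside; y along it. Floor at z 4 mm; pocket rims 3 mm thick, tops at z 9 mm. Two black-lined pockets along y, both at tray x = 0: round, 56 mm inner diameter, at y = +34 mm (short capacitor); square, 54 mm, at y = -34 mm (black knob).
- capacitor_tall: The larger of two dark blue can capacitors, an upright cylinder of 44 mm diameter and 70 mm height, in the row of stock between the robot and the trays (any on the far mat are not meant). Loose; may lean by 0.04 rad as it stands. Origin: centre of its underside, z up.
- capacitor_short: The smaller of two dark blue can capacitors, an upright cylinder of 36 mm diameter and 52 mm height, in the row of stock between the robot and the trays. Loose. Origin: centre of its underside, z up.
- meter: Black panel meter with a cream dial, lying on its back, dial up: bezel 50 x 60 mm, 24 mm high over all, with a round back can below the bezel that it stands on. Grip it across the 50 mm sides of the bezel, its upper half. In the row of stock, loose. Origin: centre of its underside, x along its 50 mm side, y along its 60 mm side, z up.
- knob_grey: Grey round instrument knob with a white pointer line on top, 24 mm diameter, 15 mm high, standing on its flat base in the row of stock. Loose. Origin: centre of its underside, z up.
- knob_black: Black round instrument knob with a white pointer line on top, 33 mm diameter, 15 mm high, standing on its flat base in the row of stock. Loose. Origin: centre of its underside, z up.
- tape: Roll of black tape, 58 mm diameter, 19 mm high, lying flat behind the trays. A bystander. Origin: centre of its underside.
- carton: Small red carton, 50 x 70 x 30 mm, behind the trays. A bystander. Origin: centre of its underside.
- spool: Spool of solder wire with blue flanges, 83 x 64 mm, 51 mm high, behind the trays. A bystander. Origin: centre of its underside.
Things that resemble listed ones, but are neither listed nor needed, are in the scene too. What is shaped like the meter but purple or turquoise is not meant.

How it is judged:
At the end, for the whole second after the job is handed in: Each of the five parts stands flat (tilt under 0.12 rad, underside less than 6.5 mm above the tray's underside) and still in its own pocket of its own tray, its centre within 12 mm of the pocket's centre along each tray axis; tape roll, carton and spool are within 20 mm of where they stood (x of capacitor_tall in the frame of tray_green between -0.012 and 0.012 m and y of capacitor_tall in the frame of tray_green between 0.062 and 0.086 m and z of each of capacitor_tall, meter, knob_grey in the frame of tray_green below 0.0065 m and angle between each of capacitor_tall, meter, knob_grey, capacitor_short, knob_black's own z axis and vertical below 0.12 rad and linear speed of each of capacitor_tall, meter, knob_grey, capacitor_short, knob_black below 0.02 m/s and x of meter in the frame of tray_green between -0.012 and 0.012 m and y of meter in the frame of tray_green between -0.02 and 0.004 m and x of knob_grey in the frame of tray_green between -0.012 and 0.012 m and y of knob_grey in the frame of tray_green between -0.096 and -0.072 m and x of capacitor_short in the frame of tray_yellow between -0.012 and 0.012 m and y of capacitor_short in the frame of tray_yellow between 0.022 and 0.046 m and z of each of capacitor_short, knob_black in the frame of tray_yellow below 0.0065 m and x of knob_black in the frame of tray_yellow between -0.012 and 0.012 m and y of knob_black in the frame of tray_yellow between -0.046 and -0.022 m and distance of each of tape, carton, spool from where it was at the start of the episode below 0.02 m); the robot touches nothing.
It fails at once if the tape roll, the red carton or the solder spool is moved by more than 20 mm (distance of any of tape, carton, spool from where it was at the start of the episode above 0.02 m).
It also fails if it takes over 120 s, if anything falls off the work surface, if the arm or the gripper's body presses on something with over 40 N, if the wrist force passes 120 N, or if a joint passes its speed limit or range.

## Working session

There is one attempt and no reset: what is moved stays moved. The work goes in short steps, Python scripts to look and compute and a tool call to move; the robot and the scene stay as the last step left them, time stands still between calls to the robot, and variables do not carry over. Pictures are saved under pics/ and viewed, at most 14 in all, crops included, and the job is handed in when it is done.

Besides the shell and the picture viewer there is one more tool, called after ">>>" as name(argument=value, ...), one argument or row to a line, values as JSON. carry_out: Moves the arm, as the interface text tells. Its arguments: {"type":"object","properties":{"motion":{"type":"array"},"squeeze":{"type":"number"}},"required":["motion"]}

```bash
ls; mkdir -p pics
cat > h.py <<'E'
import numpy as np, cv2
from workcell import r
from scipy.spatial.transform import Rotation as R
def pose():
    o=r.get_obs(); q=o["orientation"]; T=np.eye(4); T[:3,:3]=R.from_quat([q[1],q[2],q[3],q[0]]).as_matrix(); T[:3,3]=o["eef_pos"]; return T
def grab(n):
    T=pose(); im,d=r.grab_frame(n); c=r.get_calibration(n)
    M=T@np.array(c["tool_from_camera"]) if n=="wrist" else np.array(c["cam_to_world"])
    f=192/np.tan(np.radians(c["vfov"])/2)
    return im,d,dict(M=M,f=f,cx=c["cx"],cy=c["cy"])
def cloud(d,c):
    v,u=np.mgrid[:d.shape[0],:d.shape[1]]
    P=np.stack([(u-c["cx"])/c["f"]*d,(v-c["cy"])/c["f"]*d,d],-1)
    W=P@c["M"][:3,:3].T+c["M"][:3,3]; W[d<=0]=np.nan; return W
def save(n,im): cv2.imwrite("pics/"+n,im[...,::-1])
E
python3 - <<'E'
from h import *
print(r.get_obs(), r.grip_point_offset)
for n in ("scene","side","wrist"):
    im,d,c=grab(n); np.savez(n+"0.npz",im=im,d=d,**c); print(n,c["f"],c["cx"],c["cy"],c["M"].round(3).tolist(),r.get_calibration(n).keys()); 
    save(n+"0.png",im)
E
```

```text
pics
{'time_s': 0.0, 'joints': array([1.20172566e+00, 3.78087756e-01, 7.96374449e-02, 1.27438832e+00,
       1.07628386e-05, 1.46049170e+00]), 'joint_vel': array([ 0.00098505,  0.00112532, -0.00026678, -0.00022577, -0.00106058,
        0.00031677]), 'joint_torque': array([ 6.43954554e-04, -4.63601160e+01,  2.69875824e+01,  2.06889940e-02,
        5.39813630e-05, -5.23197187e-06]), 'eef_pos': array([0.14702397, 0.55558126, 0.40375088]), 'orientation': array([-2.47648236e-04,  1.29022279e-01,  9.91641169e-01, -9.90681859e-04]), 'wrist_force': array([-0.10604949, -0.0393447 ,  0.31753732]), 'ft_torque': array([ 0.00226688, -0.02181032,  0.04049412]), 'finger_force': 0.0, 'width': 0.08548798860016636} 0.1547
scene 398.3484586011877 259.8429141139354 189.87547717122214 [[-0.611, 0.679, -0.406, 1.007], [0.792, 0.53, -0.305, 0.408], [0.008, -0.508, -0.861, 1.003], [0.0, 0.0, 0.0, 1.0]] dict_keys(['vfov', 'cx', 'cy', 'cam_to_world'])
side 469.042825803425 257.93391915518316 193.7629917493014 [[0.852, -0.327, 0.408, 0.142], [-0.523, -0.544, 0.656, -0.627], [0.008, -0.773, -0.635, 0.686], [0.0, 0.0, 0.0, 1.0]] dict_keys(['vfov', 'cx', 'cy', 'cam_to_world'])
wrist 307.4737856541347 251.99250728327604 190.66507769734233 [[0.256, 0.918, 0.303, 0.069], [0.967, -0.242, -0.082, 0.578], [-0.002, 0.314, -0.949, 0.374], [0.0, 0.0, 0.0, 1.0]] dict_keys(['vfov', 'cx', 'cy', 'tool_from_camera'])
```

View pics/scene0.png

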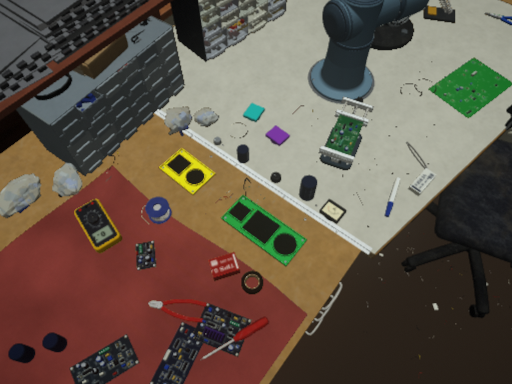

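View pics/side0.png

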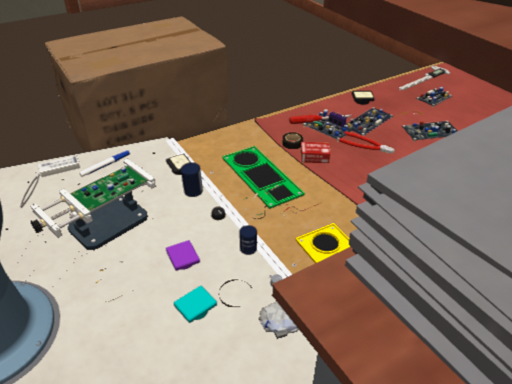

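The scene view shows the row of stock from left to right: grey knob candidate (217,141), short capacitor (243,154), black knob (276,177), tall capacitor (308,188), meter (332,211). The trays are at (187,171) yellow and (264,230) green. The dark blue cans at (20,352) and (55,342) are on the far mat, so they are not meant, and the purple and turquoise slabs at (278,135) and (254,112) aren't either. Next: an enlarged crop and rough positions.

Run:
```python
from h import *
im=np.load("scene0.npz");I=im["im"];c=dict(M=im["M"],f=im["f"],cx=im["cx"],cy=im["cy"])
W=cloud(im["d"],c)
crop=I[95:275,145:365]; save("crop1.png",cv2.resize(crop,None,fx=3.3,fy=3.3,interpolation=cv2.INTER_CUBIC))
for n,(u,v) in dict(grey=(217,141),short=(243,148),black=(276,176),tall=(308,180),meter=(332,210),yel=(187,171),green=(264,230),tape=(252,277),carton=(224,266),spool=(158,210)).items(): print(n,W[v,u].round(3))
for t in "capacitor_tall capacitor_short meter knob_grey knob_black tray_green tray_yellow".split():
    print(t,[(np.round(x["pixel"]).tolist(),round(x["score"],2)) for x in r.landmark_of(t,"scene")][:4])
```

```text
grey [ 0.483 -0.153  0.016]
short [ 0.473 -0.057  0.048]
black [0.473 0.067 0.014]
tall [0.458 0.163 0.067]
meter [0.474 0.26  0.027]
yel [ 0.619 -0.155  0.008]
green [0.63  0.143 0.006]
tape [0.754 0.198 0.002]
carton [0.783 0.131 0.036]
spool [ 0.774 -0.109  0.046]
capacitor_tall [([307.0, 194.0], 0.65)]
capacitor_short [([243.0, 159.0], 0.45)]
meter [([253.0, 116.0], 0.76), ([331.0, 213.0], 0.69)]
knob_grey [([220.0, 142.0], 0.39)]
knob_black [([275.0, 179.0], 0.48)]
tray_green [([264.0, 228.0], 0.81), ([303.0, 195.0], 0.34)]
tray_yellow [([188.0, 175.0], 0.88)]
```

View pics/crop1.png

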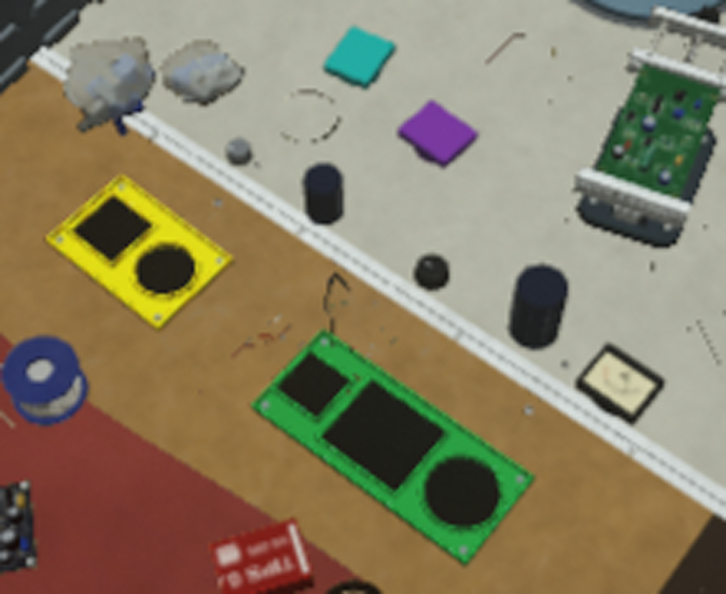

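The rows are not in the units I measure in: shifts go in shares of 0.6 m and turns go in shares of 2 rad. I convert before sending: -336 mm is -0.56, -318 mm is -0.53, -0.15 rad is -0.075.

>>> carry_out(
  motion=[
    [-0.05,-0.0417,0,0,0,-0.025,85],
    [-0.1233,-0.1,0,0,0,-0.05,85],
    [-0.1967,-0.1583,0,0,0,-0.075,85],
    [-0.2667,-0.2167,0,0,0,-0.1,85],
    [-0.3333,-0.275,0,0,0,-0.129,85],
    [-0.4033,-0.3333,0,0,0,-0.129,85],
    [-0.4733,-0.3917,0,0,0,-0.129,85],
    [-0.53,-0.4367,0,0,0,-0.129,85],
    [-0.56,-0.4667,0,0,0,-0.129,85],
    [-0.56,-0.4667,0,0,0,-0.129,85],
  ],
)

```text
time_s: 1.5
eef_pos: [0.4031, 0.1951, 0.4049]
orientation: [0.001, 0.005, 1.0, -0.001]
wrist_force: [-1.5, 1.4, -0.3]
width: 0.085
finger_force: 0.0
```

```bash
cat >> h.py <<'E'
def rep():
    o=r.get_obs(); T=pose(); return o["time_s"],T[:3,3].round(4).tolist(),R.from_matrix(T[:3,:3]@np.diag([-1,1,-1])).as_euler("zyx").round(4).tolist(),round(o["width"],4),round(float(o["finger_force"]),1),np.round(o["wrist_force"],1).tolist(),o["joints"].round(2).tolist()
E
python3 - <<'E'
from h import *
print(rep())
im,d,c=grab("wrist"); np.savez("wA.npz",im=im,d=d,**c); save("wA.png",im)
E
```

```text
(1.5, [0.4031, 0.1951, 0.4049], [-0.0096, -0.0022, -0.0013], 0.085, 0.0, [-1.5, 1.4, -0.3], [0.31, 0.12, -0.26, 1.19, -0.0, 0.32])
```

View pics/wA.png

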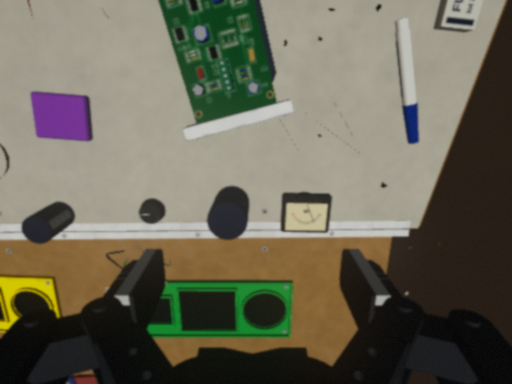

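The wrist view shows the meter (306,212), tall capacitor (229,213), black knob (152,210), short capacitor (48,222) and the green tray with its pockets: round (265,309), rectangular (208,311). Moving sideways for a second view.

In the tool's units: -280 mm is -0.4667, -210 mm is -0.35, -0.01 rad is -0.005.

>>> carry_out(
  motion=[
    [0,-0.05,0,0,0,0,85],
    [0,-0.125,0,0,0,0,85],
    [0,-0.2,0,0,0,0,85],
    [0,-0.275,0,0,0,0,85],
    [0,-0.35,0,0,0,0,85],
    [0,-0.4167,0,0,0,0,85],
    [0,-0.4667,0,0,0,-0.005,85],
    [0,-0.4667,0,0,0,-0.005,85],
    [0,-0.4667,0,0,0,-0.005,85],
  ],
)

```text
time_s: 2.45
eef_pos: [0.4, -0.08, 0.4047]
orientation: [-0.0, -0.005, 1.0, 0.001]
wrist_force: [0.1, 1.0, -0.9]
width: 0.0848
finger_force: 0.0
```

Run:
```python
from h import *
print(rep())
im,d,c=grab("wrist"); np.savez("wB.npz",im=im,d=d,**c); save("wB.png",im)
```

```text
(2.45, [0.4, -0.08, 0.4047], [0.0094, 0.0001, 0.0011], 0.0848, 0.0, [0.1, 1.0, -0.9], [-0.35, 0.04, -0.35, 1.19, 0.0, -0.36])
```

View pics/wB.png

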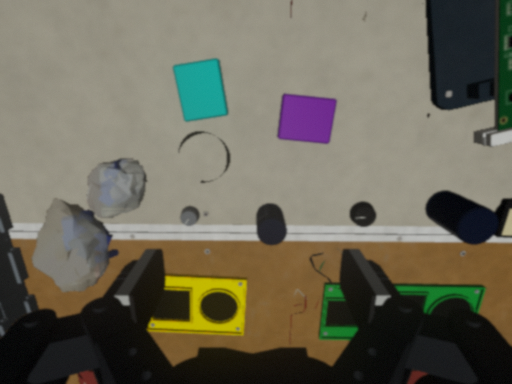

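The second wrist view shows the grey knob (190,215), short capacitor (271,224), black knob (363,214), tall capacitor (463,217) and the yellow tray with square pocket (172,304) and round pocket (220,308). Crumpled paper lies near (100,215), clear of the knob. Next: measure each item from the clouds of all views.

```bash
cat > m.py <<'E'
from h import *
import sys
def load(n):
    a=np.load(n+".npz"); return a["im"],cloud(a["d"],a)
G=dict(grey=(.483,-.153,.015,.02),short=(.473,-.057,.052,.027),black=(.473,.067,.015,.025),tall=(.458,.163,.07,.03),meter=(.474,.26,.024,.045))
def tops(W,x,y,h,rad):
    m=(np.hypot(W[...,0]-x,W[...,1]-y)<rad)&(W[...,2]>h*.6)
    if m.sum()<15: return None
    zt=np.percentile(W[m][:,2],85); k=m&(abs(W[...,2]-zt)<.004); P=W[k]
    (cx,cy),(w,l),a=cv2.minAreaRect((P[:,:2]*1000).astype(np.float32))
    return round(cx,1),round(cy,1),round(float(np.median(P[:,2]))*1000,1),(round(w,1),round(l,1),round(a,1)),len(P)
if __name__=="__main__":
  for n in ("scene0","side0","wA","wB"):
    im,W=load(n); print(n)
    for g,v in G.items(): print(" ",g,tops(W,*v))
    hsv=cv2.cvtColor(im,cv2.COLOR_RGB2HSV)
    for t,lo,hi,(x,y) in (("green",50,72,(.63,.143)),("yellow",22,34,(.62,-.155))):
        m=(hsv[...,0]>=lo)&(hsv[...,0]<=hi)&(hsv[...,1]>150)&(hsv[...,2]>110)&(np.hypot(W[...,0]-x,W[...,1]-y)<.15)
        P=W[m]
        if len(P)<30: continue
        (cx,cy),(w,l),a=cv2.minAreaRect((P[:,:2]*1000).astype(np.float32))
        print("  ",t,round(cx,1),round(cy,1),round(w,1),round(l,1),round(a,2),np.percentile(P[:,2],[10,50,90]).round(4),len(P))
    for yy in (.0,.1): 
        k=(abs(W[...,0]-.43)<.02)&(abs(W[...,1]-yy)<.02); print("  floor",np.nanmedian(W[k][:,2]).round(4))
E
python3 m.py
```

```text
scene0
  grey (478.9, -159.1, 15.4, (19.6, 15.9, 42.9), 24)
  short (478.3, -56.2, 51.8, (37.4, 29.7, 39.8), 89)
  black (473.3, 63.9, 15.2, (26.8, 27.4, 61.8), 60)
  tall (461.6, 166.8, 69.5, (41.4, 41.6, 34.6), 156)
  meter (472.5, 259.6, 24.8, (59.7, 49.9, 88.6), 306)
   green 628.4 136.8 224.3 95.4 89.94 [0.0026 0.0056 0.0097] 1088
   yellow 613.9 -163.2 153.0 103.0 87.9 [0.0019 0.0051 0.0093] 924
  floor 0.0007
  floor 0.0004
side0
  grey (473.4, -159.4, 15.9, (17.7, 16.9, 10.5), 63)
  short (473.2, -58.2, 52.7, (34.5, 33.2, 60.1), 194)
  black (468.1, 62.3, 16.0, (28.3, 27.8, 10.9), 101)
  tall (456.8, 164.7, 70.0, (41.1, 42.0, 15.6), 201)
  meter (467.1, 258.1, 25.8, (59.9, 50.9, 88.7), 247)
   green 623.6 135.3 229.6 97.6 89.31 [0.0043 0.0071 0.0106] 1099
   yellow 617.5 -123.8 80.8 104.8 85.76 [0.004  0.0061 0.01  ] 895
  floor 0.0013
  floor 0.0013
wA
  grey None
  short (475.4, -54.4, 52.3, (34.8, 34.2, 42.9), 692)
  black (471.5, 65.8, 15.4, (28.3, 27.9, 68.9), 390)
  tall (459.1, 167.8, 69.6, (42.8, 44.2, 89.5), 1207)
  meter (470.4, 261.2, 25.0, (60.3, 50.5, 87.6), 1813)
   green 625.7 144.4 211.1 93.6 89.38 [0.0041 0.0052 0.0095] 2175
   yellow 620.1 -136.5 101.4 105.0 87.92 [0.0045 0.0059 0.0097] 1505
  floor 0.0007
  floor 0.0007
wB
  grey (475.3, -158.6, 15.4, (20.2, 21.1, 88.0), 220)
  short (475.5, -55.8, 52.1, (34.3, 33.9, 0.7), 674)
  black (471.2, 64.6, 15.3, (28.1, 27.9, 2.0), 394)
  tall (458.7, 166.9, 69.4, (43.3, 43.4, 74.2), 1240)
  meter (471.2, 235.2, 24.5, (52.5, 19.0, 13.4), 452)
   green 625.2 137.0 222.1 90.4 89.71 [0.004  0.0049 0.0079] 938
   yellow 620.4 -156.7 143.4 108.3 87.41 [0.004  0.0055 0.0095] 3180
  floor 0.0006
  floor 0.0006
```

Run:
```python
from m import *
for n in ("scene0","side0","wA","wB"):
    im,W=load(n); g=im.max(-1); print(n)
    for t,(x,y) in dict(gR=(.625,.210),gM=(.625,.128),gS=(.625,.052),yR=(.620,-.122),yS=(.620,-.190)).items():
        m=((g<60)&(np.hypot(W[...,0]-x,W[...,1]-y)<.062)&(W[...,2]<.02)).astype(np.uint8)
        nn,lab,st,ce=cv2.connectedComponentsWithStats(m)
        # component nearest predicted centre
        best=None
        for i in range(1,nn):
            if st[i,4]<40: continue
            P=W[lab==i]; c=np.nanmean(P,0); dd=np.hypot(c[0]-x,c[1]-y)
            if best is None or dd<best[0]:
                (cx,cy),(w,l),a=cv2.minAreaRect((P[:,:2]*1000).astype(np.float32)); best=(dd,c.round(4).tolist(),"box",round(cx,1),round(cy,1),round(w,1),round(l,1),round(a,1),len(P))
        print("  ",t,best)
```

```text
scene0
   gR (np.float64(0.0028886536710134862), [0.6278, 0.2105, 0.0048], 'box', 627.7, 210.0, 57.6, 56.8, 36.5, 358)
   gM (np.float64(0.0020507636821735066), [0.627, 0.1285, 0.0049], 'box', 626.3, 128.4, 79.3, 69.5, 89.3, 618)
   gS (np.float64(0.0008798770617964481), [0.6259, 0.0522, 0.0048], 'box', 625.4, 52.4, 46.2, 42.8, 88.9, 204)
   yR (np.float64(0.00415169291108188), [0.6175, -0.1253, 0.0046], 'box', 616.8, -125.7, 45.6, 48.9, 61.5, 179)
   yS (np.float64(0.007898269394059432), [0.6139, -0.195, 0.0044], 'box', 614.3, -194.9, 49.6, 48.6, 86.3, 214)
side0
   gR (np.float64(0.0015776887866038721), [0.6262, 0.211, 0.006], 'box', 626.8, 210.5, 51.6, 55.1, 79.6, 209)
   gM (np.float64(0.0022799337065508517), [0.6266, 0.1296, 0.0057], 'box', 627.5, 130.4, 76.7, 65.6, 89.0, 484)
   gS (np.float64(0.0020951917881012697), [0.6266, 0.0534, 0.0059], 'box', 627.1, 53.4, 41.9, 39.8, 3.0, 187)
   yR (np.float64(0.005576618943882964), [0.6162, -0.1261, 0.0056], 'box', 616.0, -125.9, 43.1, 48.9, 50.4, 290)
   yS (np.float64(0.052439466022723494), [0.6182, -0.1376, 0.0056], 'box', 616.3, -1
[... 443 characters left out ...]
-127.8, 34.4, 47.2, 15.4, 522)
   yS (np.float64(0.05153652772803521), [0.6153, -0.1387, 0.0053], 'box', 614.9, -138.9, 37.0, 20.7, 3.4, 253)
wB
   gR (np.float64(0.00945833159113841), [0.6156, 0.2107, 0.005], 'box', 616.7, 210.2, 31.6, 56.8, 22.6, 440)
   gM (np.float64(0.0382733892131044), [0.6032, 0.1595, 0.0054], 'box', 599.6, 157.2, 42.0, 18.5, 57.1, 162)
   gS (np.float64(0.0060852231509465095), [0.6309, 0.0506, 0.0053], 'box', 628.1, 54.2, 43.3, 43.6, 89.8, 593)
   yR (np.float64(0.0031851332989406827), [0.6182, -0.1246, 0.0052], 'box', 618.3, -124.5, 47.9, 47.0, 89.3, 734)
   yS (np.float64(0.0024684214447272773), [0.6177, -0.191, 0.0053], 'box', 616.4, -194.4, 52.6, 50.0, 86.7, 879)
```

Run:
```python
from m import *
a=np.load("wB.npz"); W=cloud(a["d"],a); tfc=np.array(r.get_calibration("wrist")["tool_from_camera"]); print(tfc.round(3).tolist())
M=a["M"]; T=M@np.linalg.inv(tfc); P=(W-T[:3,3])@T[:3,:3]
k=(P[...,2]<.2)&(P[...,2]>0.1); q=P[k]
for s in (-1,1):
    z=q[q[:,1]*s>0]; print(s,len(z),"zmax",np.sort(z[:,2])[-40:][::10].round(4)); t=z[z[:,2]>np.percentile(z[:,2],92)]; print(t.min(0).round(4),t.max(0).round(4))
```

```text
[[0.0, -0.949, -0.314, 0.08], [1.0, 0.0, -0.0, 0.002], [0.001, -0.314, 0.949, 0.03], [0.0, 0.0, 0.0, 1.0]]
-1 8993 zmax [0.1577 0.1583 0.1587 0.1591]
[-0.0116 -0.0549  0.1449] [ 0.0117 -0.0406  0.1597]
1 8992 zmax [0.1579 0.1583 0.1585 0.159 ]
[-0.012   0.0434  0.1447] [0.0117 0.0574 0.1613]
```

```bash
cat >> h.py <<'E'
def goto(x,y,z,yaw=0):
    T=pose(); t=np.array([x,y,z])/1000; s=T[:3,:3].T@(t-T[:3,3])*1000
    D=T[:3,:3].T@(R.from_euler("z",yaw).as_matrix()@np.diag([-1,1,-1])); return s.round(1).tolist(),R.from_matrix(D).as_rotvec().round(4).tolist()
E
python3 - <<'E'
from h import *
print(rep()); print(goto(475.5,-55.5,187))
E
```

```text
(2.5, [0.4, -0.0796, 0.4047], [0.0107, 0.0002, 0.001], 0.0847, 0.0, [0.3, 0.4, -0.2], [-0.35, 0.04, -0.35, 1.19, 0.0, -0.36])
([-75.8, 23.0, 217.7], [0.001, -0.0002, 0.0107])
```

In the tool's units: 218 mm is 0.3633, 205 mm is 0.3417, 0.011 rad is 0.0055.

>>> carry_out(
  motion=[
    [-0.0333,0.01,0.0333,0,0,0.0055,70],
    [-0.08,0.025,0.0833,0,0,0.0055,65],
    [-0.1167,0.035,0.1417,0,0,0.0055,60],
    [-0.1267,0.0383,0.2,0,0,0.0055,60],
    [-0.1267,0.0383,0.25,0,0,0.0055,60],
    [-0.1267,0.0383,0.3,0,0,0.0055,60],
    [-0.1267,0.0383,0.3417,0,0,0.0055,60],
    [-0.1267,0.0383,0.3633,0,0,0.0055,60],
    [-0.1267,0.0383,0.3633,0,0,0.0055,60],
  ],
)

```text
time_s: 3.4
eef_pos: [0.4745, -0.0548, 0.1848]
orientation: [-0.002, -0.001, 1.0, 0.001]
wrist_force: [-0.9, -0.4, -0.6]
width: 0.0595
finger_force: 0.0
```

>>> carry_out(
  motion=[
    [0,0,0,0,0,0,40],
    [0,0,0,0,0,0,30],
    [0,0,0,0,0,0,30],
    [0,0,0,0,0,0,30],
    [0,0,0,0,0,0,30],
    [0,0,0,0,0,0,30],
  ],
  squeeze=35,
)

```text
time_s: 4.0
eef_pos: [0.4766, -0.0571, 0.1878]
orientation: [0.001, 0.001, 1.0, 0.0]
wrist_force: [-0.5, 1.8, 6.2]
width: 0.0338
finger_force: 35.4
```

Run:
```python
from h import *
print(rep()); print(goto(475.5,-55.5,260),goto(618,-125,260),goto(618,-125,191.5))
```

```text
(4.0, [0.4766, -0.0571, 0.1878], [-0.0017, -0.0027, 0.0006], 0.0338, 35.4, [-0.5, 1.8, 6.2], [-0.25, 0.38, -0.54, 0.65, 0.0, -0.25])
([1.0, 1.6, -72.2], [0.0006, 0.0027, -0.0017]) ([-141.7, -67.6, -71.8], [0.0006, 0.0027, -0.0017]) ([-141.5, -67.7, -3.3], [0.0006, 0.0027, -0.0017])
```

In the tool's units: -142 mm is -0.2367, -134 mm is -0.2233.

>>> carry_out(
  motion=[
    [0,0,-0.0333,0,0,0,30],
    [0,0,-0.0833,0,0,0,30],
    [-0.0333,-0.0167,-0.1167,0,0,0,30],
    [-0.0833,-0.04,-0.1167,0,0,0,30],
    [-0.1367,-0.065,-0.1167,0,0,0,30],
    [-0.1867,-0.09,-0.1167,0,0,0,30],
    [-0.2233,-0.1067,-0.1167,0,0,0,30],
    [-0.2367,-0.1133,-0.1167,0,0,0,30],
    [-0.2367,-0.1133,-0.1,0,0,0,30],
    [-0.2367,-0.1133,-0.0667,0,0,0,30],
  ],
)

```text
time_s: 5.0
eef_pos: [0.6177, -0.1253, 0.2272]
orientation: [0.001, 0.001, 1.0, -0.0]
wrist_force: [-0.7, 0.3, -0.9]
width: 0.0335
finger_force: 35.0
```

Run:
```python
from h import *
print(rep()); print(goto(618,-125,192))
```

```text
(5.0, [0.6177, -0.1253, 0.2272], [-0.0019, -0.0019, -0.0005], 0.0335, 35.0, [-0.7, 0.3, -0.9], [-0.3, 0.59, -0.06, 0.93, 0.0, -0.3])
([-0.2, 0.3, 35.2], [-0.0005, 0.0019, -0.0019])
```

In the tool's units: 35.5 mm is 0.0592, 35 mm is 0.0583.

>>> carry_out(
  motion=[
    [0,0,0.0167,0,0,0,30],
    [0,0,0.0367,0,0,0,30],
    [0,0,0.05,0,0,0,30],
    [0,0,0.0567,0,0,0,30],
    [0,0,0.0583,0,0,0,30],
    [0,0,0.0592,0,0,0,30],
    [0,0,0.0592,0,0,0,30],
  ],
)

```text
time_s: 5.7
eef_pos: [0.6177, -0.1252, 0.1919]
orientation: [0.0, 0.001, 1.0, 0.0]
wrist_force: [-1.6, 1.8, 4.3]
width: 0.0343
finger_force: 35.4
```

In the tool's units: -110 mm is -0.1833, -95 mm is -0.1583.

>>> carry_out(
  motion=[
    [0,0,0,0,0,0,40],
    [0,0,0,0,0,0,46],
    [0,0,0,0,0,0,48],
    [0,0,-0.0333,0,0,0,50],
    [0,0,-0.0917,0,0,0,50],
    [0,0,-0.1583,0,0,0,50],
    [0,0,-0.1833,0,0,0,50],
    [0,0,-0.1833,0,0,0,50],
  ],
)

```text
time_s: 6.5
eef_pos: [0.6192, -0.1258, 0.3046]
orientation: [0.003, 0.001, 1.0, -0.001]
wrist_force: [0.2, 0.7, -0.2]
width: 0.0502
finger_force: 0.0
```

Run:
```python
from h import *
print(rep()); print(goto(475.5,-158.7,250),goto(475.5,-158.7,179.5))
im,d,c=grab("side"); W=cloud(d,c)
from m import tops
print(tops(W,.618,-.125,.056,.03))
```

```text
(6.5, [0.6192, -0.1258, 0.3046], [-0.0018, -0.0065, -0.0019], 0.0502, 0.0, [0.2, 0.7, -0.2], [-0.3, 0.53, 0.06, 1.09, 0.0, -0.3])
([143.9, -33.1, 53.7], [-0.0019, 0.0065, -0.0018]) ([144.4, -32.9, 124.2], [-0.0019, 0.0065, -0.0018])
(603.6, -132.9, 242.1, (11.3, 38.3, 0.5), 48)
```

In the tool's units: 142 mm is 0.2367, 130 mm is 0.2167.

>>> carry_out(
  motion=[
    [0.0333,-0.0083,0.0167,0,0,0,45],
    [0.0967,-0.0233,0.0417,0,0,0,45],
    [0.1633,-0.0383,0.0667,0,0,0,45],
    [0.2167,-0.0517,0.0917,0,0,0,45],
    [0.2367,-0.0558,0.1167,0,0,0,45],
    [0.2367,-0.0558,0.15,0,0,0,45],
    [0.2367,-0.0558,0.1767,0,0,0,45],
    [0.2367,-0.0558,0.1883,0,0,0,45],
    [0.2367,-0.0558,0.1883,0,0,0,45],
    [0.2367,-0.0558,0.1883,0,0,0,45],
  ],
)

```text
time_s: 7.55
eef_pos: [0.4756, -0.1585, 0.1879]
orientation: [-0.0, 0.001, 1.0, 0.0]
wrist_force: [-0.1, 0.1, 1.0]
width: 0.0447
finger_force: 0.0
```

Run:
```python
from h import *
print(rep()); print(goto(475.5,-158.7,179))
im,d,c=grab("wrist"); save("k1.png",cv2.resize(im[130:384,80:430],None,fx=1.6,fy=1.6))
```

```text
(7.55, [0.4756, -0.1585, 0.1879], [-0.0016, 0.0007, 0.0004], 0.0447, 0.0, [-0.1, 0.1, 1.0], [-0.45, 0.41, -0.48, 0.68, 0.0, -0.45])
([0.1, -0.2, 8.9], [0.0004, -0.0007, -0.0016])
```

View pics/k1.png

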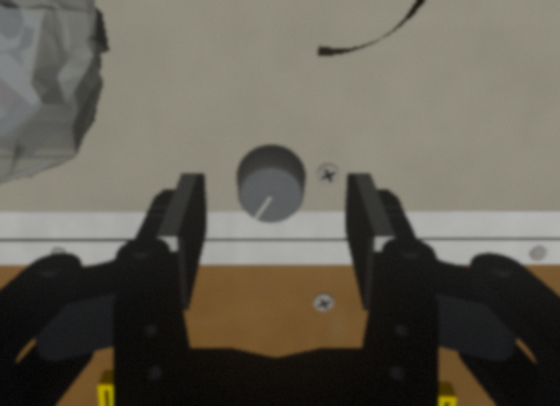

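Run:
```python
from m import *
im,d,c=grab("wrist"); W=cloud(d,c); T=pose()
print(tops(W,.4755,-.1587,.015,.016))
P=(W-T[:3,3])@T[:3,:3]
k=(abs(P[...,1])>.02)&(abs(P[...,1])<.045)&(P[...,2]>.155)&(P[...,2]<.180)
q=P[k]; print(len(q),q.min(0).round(4),q.max(0).round(4))
for lo in (.155,.160,.165,.168):
  t=q[(q[:,2]>lo)]; print(lo,len(t),t.min(0).round(4),t.max(0).round(4))
```

```text
(465.2, -158.1, 97.9, (3.3, 24.4, 1.6), 1852)
946 [-0.0115 -0.0345  0.155 ] [0.0117 0.0376 0.1713]
0.155 946 [-0.0115 -0.0345  0.155 ] [0.0117 0.0376 0.1713]
0.16 522 [-0.0111 -0.0336  0.16  ] [0.0116 0.0366 0.1713]
0.165 180 [-0.0103 -0.0275  0.165 ] [0.0115 0.0305 0.1713]
0.168 53 [-0.0099 -0.0212  0.1681] [0.0082 0.0241 0.1713]
```

Run:
```python
from m import *
im,d,c=grab("wrist"); W=cloud(d,c)
W[W[...,2]>.018]=np.nan
W[abs(W[...,1]+.1587)>.016]=np.nan
print(tops(W,.473,-.1587,.015,.025))
P=W[(W[...,2]>.005)&(np.hypot(W[...,0]-.473,W[...,1]+.1587)<.03)]; print(P.min(0),P.max(0))
```

```text
(475.5, -158.7, 15.4, (21.5, 21.4, 15.1), 1250)
[ 0.46329158 -0.1704596   0.00500219] [ 0.48621853 -0.14715809  0.01710197]
```

In the tool's units: 9.5 mm is 0.0158, 9 mm is 0.015.

>>> carry_out(
  motion=[
    [0,0,0.0083,0,0,0,45],
    [0,0,0.015,0,0,0,45],
    [0,0,0.0158,0,0,0,35],
    [0,0,0.0158,0,0,0,20],
    [0,0,0.0158,0,0,0,15],
    [0,0,0.0158,0,0,0,15],
    [0,0,0.0158,0,0,0,15],
    [0,0,0.0158,0,0,0,15],
  ],
  squeeze=30,
)

```text
time_s: 8.5
eef_pos: [0.4757, -0.1586, 0.1787]
orientation: [0.0, 0.001, 1.0, -0.0]
wrist_force: [-0.5, -0.5, -0.9]
width: 0.0206
finger_force: 29.1
```

In the tool's units: -90 mm is -0.15, -75 mm is -0.125.

>>> carry_out(
  motion=[
    [0,0,-0.025,0,0,0,15],
    [0,0,-0.075,0,0,0,15],
    [0,0,-0.125,0,0,0,15],
    [0,0,-0.15,0,0,0,15],
    [0,0,-0.15,0,0,0,15],
  ],
)

```text
time_s: 9.0
eef_pos: [0.4769, -0.1591, 0.2711]
orientation: [0.002, 0.001, 1.0, -0.001]
wrist_force: [0.3, 0.5, -1.4]
width: 0.0203
finger_force: 29.2
```

Run:
```python
from h import *
print(rep()); print(goto(627,52.5,265),goto(627,52.5,184.5))
```

```text
(9.0, [0.4769, -0.1591, 0.2711], [-0.0017, -0.0049, -0.0022], 0.0203, 29.2, [0.3, 0.5, -1.4], [-0.45, 0.31, -0.37, 0.88, 0.0, -0.45])
([-149.7, 211.9, 6.4], [-0.0022, 0.0049, -0.0017]) ([-149.3, 212.1, 86.9], [-0.0022, 0.0049, -0.0017])
```

In the tool's units: 211 mm is 0.3517, 195 mm is 0.325.

>>> carry_out(
  motion=[
    [-0.02,0.03,0,0,0,0,15],
    [-0.06,0.085,0,0,0,0,15],
    [-0.1033,0.1467,0,0,0,0,15],
    [-0.15,0.2117,0,0,0,0,15],
    [-0.1933,0.2733,0,0,0,0,15],
    [-0.23,0.325,0,0,0,0,15],
    [-0.25,0.3517,0.0083,0,0,0,15],
    [-0.2517,0.3517,0.0333,0,0,0,15],
    [-0.2517,0.3517,0.075,0,0,0,15],
    [-0.2517,0.3517,0.1,0,0,0,15],
  ],
)

```text
time_s: 10.0
eef_pos: [0.626, 0.0526, 0.2052]
orientation: [-0.002, 0.001, 1.0, 0.0]
wrist_force: [-0.6, -0.3, -0.7]
width: 0.0204
finger_force: 29.2
```

In the tool's units: 25 mm is 0.0417, 24.5 mm is 0.0408.

>>> carry_out(
  motion=[
    [0,0,0.0167,0,0,0,15],
    [0,0,0.03,0,0,0,15],
    [0,0,0.0367,0,0,0,15],
    [0,0,0.04,0,0,0,15],
    [0,0,0.0408,0,0,0,15],
    [0,0,0.0417,0,0,0,15],
    [0,0,0.0417,0,0,0,15],
  ],
)

```text
time_s: 10.7
eef_pos: [0.6274, 0.0521, 0.1843]
orientation: [0.001, 0.001, 1.0, 0.0]
wrist_force: [-0.2, 0.6, 0.3]
width: 0.0201
finger_force: 29.2
```

Run:
```python
from m import *
print(rep()); print(goto(627,52.5,184))
for n in("side","scene"):
    im,d,c=grab(n); W=cloud(d,c); print(tops(W,.618,-.125,.056,.03))
save("s2.png",cv2.resize(im[110:250,150:310],None,fx=4,fy=4,interpolation=cv2.INTER_CUBIC))
```

```text
(10.7, [0.6274, 0.0521, 0.1843], [-0.0018, -0.0011, 0.0001], 0.0201, 29.2, [-0.2, 0.6, 0.3], [-0.02, 0.63, -0.11, 0.84, 0.0, -0.02])
([0.4, 0.4, 0.3], [0.0001, 0.0011, -0.0018])
(613.2, -126.2, 56.4, (33.6, 33.3, 52.7), 184)
(618.5, -124.0, 55.6, (34.2, 31.9, 44.3), 94)
```

View pics/s2.png

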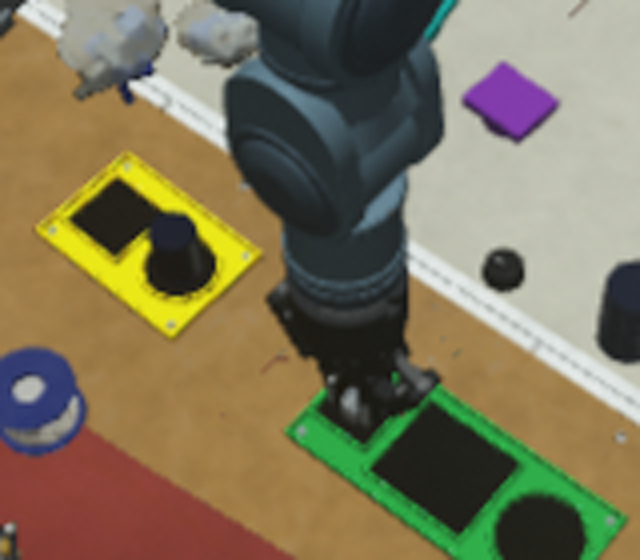

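The short capacitor stands upright in the yellow round pocket (crop 178,255), with its top at 56 mm. The gripper holds the grey knob over the green square pocket (crop 365,405). Releasing.

In the tool's units: -70 mm is -0.1167, -50 mm is -0.0833.

>>> carry_out(
  motion=[
    [0,0,0.0017,0,0,0,15],
    [0,0,0.0017,0,0,0,28],
    [0,0,0.0017,0,0,0,34],
    [0,0,0,0,0,0,36],
    [0,0,-0.0333,0,0,0,40],
    [0,0,-0.0833,0,0,0,45],
    [0,0,-0.1167,0,0,0,52],
    [0,0,-0.1167,0,0,0,52],
    [0,0,-0.1167,0,0,0,52],
  ],
)

```text
time_s: 11.7
eef_pos: [0.6272, 0.0521, 0.2539]
orientation: [0.001, 0.001, 1.0, 0.0]
wrist_force: [-0.2, -0.1, -0.4]
width: 0.0521
finger_force: 0.0
```

Run:
```python
from m import *
print(rep()); print(goto(471.3,64.8,179))
im,d,c=grab("wrist"); W=cloud(d,c); W[W[...,2]>.04]=np.nan
print(tops(W,.627,.052,.019,.025))
```

```text
(11.7, [0.6272, 0.0521, 0.2539], [-0.0018, -0.0011, 0.0001], 0.0521, 0.0, [-0.2, -0.1, -0.4], [-0.02, 0.56, -0.02, 0.98, 0.0, -0.02])
([156.0, 12.4, 74.7], [0.0001, 0.0011, -0.0018])
(627.8, 53.4, 19.4, (21.9, 20.9, 0.3), 693)
```

>>> carry_out(
  motion=[
    [0.0333,0.0033,0,0,0,0,52],
    [0.0917,0.0067,0,0,0,0,52],
    [0.1583,0.0133,0.0167,0,0,0,52],
    [0.225,0.0183,0.0417,0,0,0,52],
    [0.26,0.0208,0.0667,0,0,0,52],
    [0.26,0.0208,0.0967,0,0,0,52],
    [0.26,0.0208,0.1167,0,0,0,52],
    [0.26,0.0208,0.125,0,0,0,52],
    [0.26,0.0208,0.125,0,0,0,52],
  ],
)

```text
time_s: 12.65
eef_pos: [0.4701, 0.0649, 0.1773]
orientation: [-0.002, 0.001, 1.0, 0.0]
wrist_force: [0.6, -0.4, 0.3]
width: 0.0522
finger_force: 0.0
```

>>> carry_out(
  motion=[
    [0,0,0,0,0,0,40],
    [0,0,0,0,0,0,25],
    [0,0,0,0,0,0,20],
    [0,0,0,0,0,0,20],
    [0,0,0,0,0,0,20],
    [0,0,0,0,0,0,20],
  ],
)

```text
time_s: 13.25
eef_pos: [0.4715, 0.0649, 0.1792]
orientation: [0.001, 0.001, 1.0, 0.0]
wrist_force: [0.9, -0.3, 6.5]
width: 0.0276
finger_force: 30.0
```

>>> carry_out(
  motion=[
    [0,0,-0.025,0,0,0,20],
    [0,0,-0.075,0,0,0,20],
    [0,0,-0.125,0,0,0,20],
    [0,0,-0.15,0,0,0,20],
    [0,0,-0.15,0,0,0,20],
  ],
)

```text
time_s: 13.75
eef_pos: [0.4723, 0.0649, 0.2707]
orientation: [0.002, 0.001, 1.0, 0.0]
wrist_force: [1.0, 0.3, 0.4]
width: 0.0268
finger_force: 29.4
```

Run:
```python
from m import *
print(rep()); print(goto(616,-193,270))
```

```text
(13.75, [0.4723, 0.0649, 0.2707], [-0.0018, -0.0047, 0.0], 0.0268, 29.4, [1.0, 0.3, 0.4], [0.0, 0.27, -0.44, 0.86, 0.0, 0.01])
([-144.1, -257.7, 1.4], [0.0001, 0.0047, -0.0018])
```

In the tool's units: -258 mm is -0.43, -246 mm is -0.41.

>>> carry_out(
  motion=[
    [-0.0167,-0.03,0,0,0,0,20],
    [-0.05,-0.0883,0,0,0,0,20],
    [-0.0883,-0.1583,0,0,0,0,20],
    [-0.1267,-0.2267,0,0,0,0,20],
    [-0.165,-0.295,0,0,0,0,20],
    [-0.2017,-0.36,0,0,0,0,20],
    [-0.23,-0.41,0,0,0,0,20],
    [-0.2417,-0.43,0,0,0,0,20],
    [-0.2417,-0.43,0.0167,0,0,0,20],
    [-0.2417,-0.43,0.05,0,0,0,20],
  ],
)

```text
time_s: 14.75
eef_pos: [0.6158, -0.1934, 0.2378]
orientation: [0.0, 0.001, 1.0, 0.0]
wrist_force: [-0.6, -0.4, -0.2]
width: 0.0271
finger_force: 29.4
```

In the tool's units: 54.5 mm is 0.0908, 54 mm is 0.09.

>>> carry_out(
  motion=[
    [0,0,0.0333,0,0,0,20],
    [0,0,0.0633,0,0,0,20],
    [0,0,0.08,0,0,0,20],
    [0,0,0.0883,0,0,0,20],
    [0,0,0.09,0,0,0,20],
    [0,0,0.0908,0,0,0,20],
    [0,0,0.0908,0,0,0,20],
  ],
)

```text
time_s: 15.45
eef_pos: [0.616, -0.1934, 0.1848]
orientation: [0.001, 0.001, 1.0, -0.0]
wrist_force: [-0.1, -0.5, 0.4]
width: 0.0272
finger_force: 29.4
```

Run:
```python
from m import *
print(rep()); print(goto(616,-193,184))
```

```text
(15.45, [0.616, -0.1934, 0.1848], [-0.0017, -0.0014, -0.0005], 0.0272, 29.4, [-0.1, -0.5, 0.4], [-0.4, 0.66, -0.05, 0.86, 0.0, -0.4])
([0.0, 0.4, 0.8], [-0.0005, 0.0014, -0.0017])
```

In the tool's units: -85 mm is -0.1417, -80 mm is -0.1333.

>>> carry_out(
  motion=[
    [0,0,0.0017,0,0,0,20],
    [0,0,0.0017,0,0,0,34],
    [0,0,0.0017,0,0,0,40],
    [0,0,0,0,0,0,42],
    [0,0,-0.0333,0,0,0,45],
    [0,0,-0.0833,0,0,0,45],
    [0,0,-0.1333,0,0,0,60],
    [0,0,-0.1417,0,0,0,65],
    [0,0,-0.1417,0,0,0,65],
  ],
)

```text
time_s: 16.35
eef_pos: [0.6163, -0.1936, 0.2707]
orientation: [0.002, 0.001, 1.0, -0.001]
wrist_force: [0.0, -0.1, 0.0]
width: 0.065
finger_force: 0.0
```

Run:
```python
from m import *
print(rep()); print(goto(458.9,167,270),goto(458.9,167,200))
im,d,c=grab("wrist"); W=cloud(d,c); W[W[...,2]>.08]=np.nan
print(tops(W,.618,-.125,.056,.025))
W[W[...,2]>.04]=np.nan
print(tops(W,.616,-.193,.019,.025))
```

```text
(16.35, [0.6163, -0.1936, 0.2707], [-0.0018, -0.0032, -0.0012], 0.065, 0.0, [0.0, -0.1, 0.0], [-0.4, 0.58, 0.06, 1.04, 0.0, -0.4])
([158.1, 360.3, -0.3], [-0.0012, 0.0032, -0.0018]) ([158.3, 360.4, 69.7], [-0.0012, 0.0032, -0.0018])
(617.0, -124.1, 56.2, (35.4, 34.9, 32.4), 2138)
(616.1, -192.3, 19.4, (28.9, 28.5, 33.7), 1073)
```

In the tool's units: 360 mm is 0.6, 158 mm is 0.2633.

>>> carry_out(
  motion=[
    [0.0133,0.03,0,0,0,0,65],
    [0.04,0.09,0,0,0,0,65],
    [0.07,0.16,0,0,0,0,65],
    [0.1,0.23,0,0,0,0,65],
    [0.1317,0.3,0,0,0,0,65],
    [0.1633,0.37,0,0,0,0,65],
    [0.1933,0.44,0,0,0,0,65],
    [0.2233,0.51,0,0,0,0,65],
    [0.25,0.57,0,0,0,0,65],
    [0.2633,0.6,0,0,0,0,65],
  ],
)

```text
time_s: 17.4
eef_pos: [0.4555, 0.1691, 0.2673]
orientation: [-0.002, -0.001, 1.0, -0.0]
wrist_force: [0.7, 0.2, -0.4]
width: 0.0647
finger_force: 0.0
```

In the tool's units: 70 mm is 0.1167, 68 mm is 0.1133.

>>> carry_out(
  motion=[
    [0,0,0,0,0,0,65],
    [0,0,0.025,0,0,0,65],
    [0,0,0.0583,0,0,0,65],
    [0,0,0.0917,0,0,0,65],
    [0,0,0.1133,0,0,0,65],
    [0,0,0.1167,0,0,0,65],
    [0,0,0.1167,0,0,0,65],
  ],
)

```text
time_s: 18.1
eef_pos: [0.458, 0.1661, 0.1983]
orientation: [-0.001, 0.001, 1.0, -0.0]
wrist_force: [0.1, -0.5, -0.4]
width: 0.0652
finger_force: 0.0
```

>>> carry_out(
  motion=[
    [0,0,0,0,0,0,55],
    [0,0,0,0,0,0,45],
    [0,0,0,0,0,0,35],
    [0,0,0,0,0,0,35],
    [0,0,0,0,0,0,35],
    [0,0,0,0,0,0,35],
  ],
  squeeze=40,
)

```text
time_s: 18.7
eef_pos: [0.4589, 0.1671, 0.2002]
orientation: [0.001, 0.001, 1.0, 0.0]
wrist_force: [0.5, -0.7, 6.7]
width: 0.0428
finger_force: 41.1
```

Run:
```python
from m import *
print(rep()); print(goto(627.5,210.5,204))
```

```text
(18.7, [0.4589, 0.1671, 0.2002], [-0.0018, -0.0022, 0.0004], 0.0428, 41.1, [0.5, -0.7, 6.7], [0.22, 0.37, -0.5, 0.69, -0.0, 0.22])
([-168.5, 43.7, -3.4], [0.0004, 0.0022, -0.0018])
```

In the tool's units: -168.5 mm is -0.2808, 43.5 mm is 0.0725.

>>> carry_out(
  motion=[
    [0,0,-0.025,0,0,0,35],
    [0,0,-0.0667,0,0,0,35],
    [-0.025,0.0067,-0.0833,0,0,0,35],
    [-0.075,0.02,-0.0833,0,0,0,35],
    [-0.1367,0.035,-0.0833,0,0,0,35],
    [-0.1967,0.05,-0.0833,0,0,0,35],
    [-0.25,0.0633,-0.0833,0,0,0,35],
    [-0.2767,0.0717,-0.0833,0,0,0,35],
    [-0.2808,0.0725,-0.08,0,0,0,35],
    [-0.2808,0.0725,-0.0633,0,0,0,35],
  ],
)

```text
time_s: 19.7
eef_pos: [0.6273, 0.2103, 0.2375]
orientation: [0.001, 0.001, 1.0, 0.0]
wrist_force: [-0.8, -0.9, -0.8]
width: 0.0427
finger_force: 40.6
```

In the tool's units: 33.5 mm is 0.0558, 33 mm is 0.055.

>>> carry_out(
  motion=[
    [0,0,0.0167,0,0,0,35],
    [0,0,0.0367,0,0,0,35],
    [0,0,0.0483,0,0,0,35],
    [0,0,0.0533,0,0,0,35],
    [0,0,0.055,0,0,0,35],
    [0,0,0.0558,0,0,0,35],
    [0,0,0.0558,0,0,0,35],
  ],
)

```text
time_s: 20.4
eef_pos: [0.6263, 0.21, 0.2043]
orientation: [-0.0, 0.001, 1.0, -0.0]
wrist_force: [-2.4, -1.6, 4.2]
width: 0.0429
finger_force: 41.1
```

Run:
```python
from m import *
print(rep()); print(goto(627.5,210.5,204))
```

```text
(20.4, [0.6263, 0.21, 0.2043], [-0.0017, 0.0004, -0.0], 0.0429, 41.1, [-2.4, -1.6, 4.2], [0.23, 0.66, 0.02, 0.93, 0.0, 0.23])
([-1.2, 0.5, 0.3], [-0.0, -0.0004, -0.0017])
```

In the tool's units: -120 mm is -0.2, -105 mm is -0.175.

>>> carry_out(
  motion=[
    [0,0,0.0008,0,0,0,48],
    [0,0,0.0008,0,0,0,54],
    [0,0,0,0,0,0,56],
    [0,0,-0.0167,0,0,0,58],
    [0,0,-0.0583,0,0,0,60],
    [0,0,-0.1167,0,0,0,70],
    [0,0,-0.175,0,0,0,80],
    [0,0,-0.2,0,0,0,80],
    [0,0,-0.2,0,0,0,80],
  ],
)

```text
time_s: 21.3
eef_pos: [0.6281, 0.2105, 0.328]
orientation: [0.004, 0.001, 1.0, 0.001]
wrist_force: [0.3, -0.1, 0.2]
width: 0.0799
finger_force: 0.0
```

Run:
```python
from m import *
print(rep()); print(goto(470.5,260.5,270,-np.pi/2),goto(470.5,260.5,181.5))
im,d,c=grab("wrist"); W=cloud(d,c); W[W[...,2]>.09]=np.nan
print(tops(W,.627,.21,.074,.03))
im,d,c=grab("scene"); W=cloud(d,c)
print(tops(W,.627,.21,.074,.03),tops(W,.4705,.2605,.024,.045))
```

```text
(21.3, [0.6281, 0.2105, 0.328], [-0.0017, -0.0073, 0.0018], 0.0799, 0.0, [0.3, -0.1, 0.2], [0.23, 0.58, 0.21, 1.19, 0.0, 0.23])
([158.1, 49.7, 57.0], [0.0072, 0.0043, 1.569]) ([158.7, 49.5, 145.5], [0.0018, 0.0073, -0.0018])
(626.1, 210.8, 73.6, (43.8, 43.4, 47.3), 2414)
(623.1, 208.4, 644.0, (51.3, 59.6, 20.7), 813) (480.6, 222.9, 631.6, (35.6, 1.0, 10.2), 27)
```

In the tool's units: 157 mm is 0.2617, 150 mm is 0.25, 1.4 rad is 0.7.

>>> carry_out(
  motion=[
    [0.025,0.0083,0,0,0,0.07,80],
    [0.0667,0.02,0,0,0,0.14,80],
    [0.1167,0.035,0.0167,0,0,0.21,80],
    [0.1667,0.0517,0.0417,0,0,0.28,80],
    [0.2167,0.0683,0.0667,0,0,0.35,80],
    [0.25,0.08,0.0833,0,0,0.42,80],
    [0.2617,0.0833,0.1,0,0,0.49,80],
    [0.2617,0.0833,0.1,0,0,0.56,80],
    [0.2617,0.0833,0.1,0,0,0.63,80],
    [0.2617,0.0833,0.1,0,0,0.7,80],
  ],
)

```text
time_s: 22.4
eef_pos: [0.4687, 0.2601, 0.2617]
orientation: [-0.001, 0.647, 0.762, -0.002]
wrist_force: [-0.8, 0.3, -0.3]
width: 0.0802
finger_force: 0.0
```

In the tool's units: 0.2 rad is 0.1.

>>> carry_out(
  motion=[
    [0,0,0,0,0,0.06,80],
    [0,0,0,0,0,0.095,80],
    [0,0,0,0,0,0.1,80],
    [0,0,0,0,0,0.1,80],
    [0,0,0,0,0,0.1,80],
  ],
)

```text
time_s: 22.9
eef_pos: [0.4696, 0.2603, 0.263]
orientation: [-0.0, 0.718, 0.696, -0.001]
wrist_force: [-0.0, -0.1, 0.5]
width: 0.0802
finger_force: 0.0
```

Run:
```python
from m import *
print(rep()); 
im,d,c=grab("wrist"); W=cloud(d,c); W[W[...,2]>.03]=np.nan
print(tops(W,.4705,.2605,.024,.045))
print(goto(470.5,260.5,181,-np.pi/2-.03))
save("mt.png",im)
```

```text
(22.9, [0.4696, 0.2603, 0.263], [-1.6009, 0.0012, -0.0004], 0.0802, 0.0, [-0.0, -0.1, 0.5], [0.39, 0.39, -0.29, 0.9, 0.0, 1.99])
(470.4, 262.4, 25.0, (60.0, 50.1, 88.4), 5244)
([0.2, 0.8, 82.3], [-0.0008, 0.0003, -0.0002])
```

View pics/mt.png

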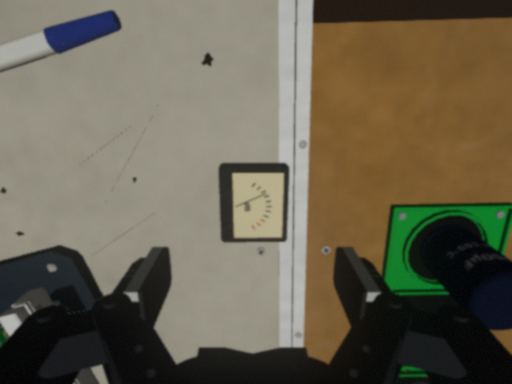

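The wrist view shows the cream-dialled black meter at (254,203), squared to the fingers with the dial up. The tall capacitor stands in the green round pocket at (465,250). Gripping the meter.

In the tool's units: 82 mm is 0.1367, 81 mm is 0.135.

>>> carry_out(
  motion=[
    [0,0,0.025,0,0,0,75],
    [0.0017,0.0017,0.0667,0,0,0,70],
    [0.0017,0.0017,0.1033,0,0,0,66],
    [0.0017,0.0017,0.1267,0,0,0,62],
    [0.0017,0.0017,0.135,0,0,0,62],
    [0.0017,0.0017,0.1367,0,0,0,62],
    [0.0017,0.0017,0.1367,0,0,0,62],
  ],
)

```text
time_s: 23.65
eef_pos: [0.4713, 0.2615, 0.1823]
orientation: [0.0, 0.718, 0.696, 0.0]
wrist_force: [0.9, 0.3, -0.6]
width: 0.062
finger_force: 0.0
```

>>> carry_out(
  motion=[
    [0,0,0,0,0,0,54],
    [0,0,0,0,0,0,48],
    [0,0,0,0,0,0,40],
    [0,0,0,0,0,0,40],
    [0,0,0,0,0,0,40],
    [0,0,0,0,0,0,40],
  ],
)

```text
time_s: 24.25
eef_pos: [0.4715, 0.2617, 0.183]
orientation: [0.0, 0.718, 0.696, 0.001]
wrist_force: [-1.6, -0.1, 5.8]
width: 0.0491
finger_force: 41.8
```

In the tool's units: -100 mm is -0.1667, -80 mm is -0.1333.

>>> carry_out(
  motion=[
    [0,0,-0.025,0,0,0,40],
    [0,0,-0.075,0,0,0,40],
    [0,0,-0.1333,0,0,0,40],
    [0,0,-0.1667,0,0,0,40],
    [0,0,-0.1667,0,0,0,40],
  ],
)

```text
time_s: 24.75
eef_pos: [0.4725, 0.262, 0.2851]
orientation: [0.001, 0.718, 0.696, 0.003]
wrist_force: [0.7, -0.6, -0.8]
width: 0.049
finger_force: 42.0
```

Run:
```python
from m import *
print(rep()); print(goto(627.5,128.5,280,-np.pi/2-.03),goto(627.5,128.5,186,-np.pi/2-.03))
```

```text
(24.75, [0.4725, 0.262, 0.2851], [-1.6017, -0.0065, 0.0027], 0.049, 42.0, [0.7, -0.6, -0.8], [0.39, 0.37, -0.25, 0.94, 0.0, 1.99])
([-128.7, 159.0, 5.8], [0.0065, -0.0029, -0.0009]) ([-129.0, 158.4, 99.8], [0.0065, -0.0029, -0.0009])
```

In the tool's units: 159.5 mm is 0.2658, 156 mm is 0.26.

>>> carry_out(
  motion=[
    [-0.0167,0.02,0,0,0,0,40],
    [-0.05,0.0617,0,0,0,0,40],
    [-0.0967,0.12,0,0,0,0,40],
    [-0.1433,0.1783,0,0,0,0,40],
    [-0.1867,0.2317,0,0,0,0,40],
    [-0.21,0.26,0,0,0,0,40],
    [-0.2142,0.2658,0.0083,0,0,0,40],
    [-0.2142,0.2658,0.0417,0,0,0,40],
    [-0.2142,0.2658,0.0833,0,0,0,40],
    [-0.2142,0.2658,0.1083,0,0,0,40],
  ],
)

```text
time_s: 25.75
eef_pos: [0.6245, 0.1278, 0.2127]
orientation: [-0.002, 0.718, 0.696, -0.002]
wrist_force: [-0.6, 0.1, -1.9]
width: 0.049
finger_force: 42.0
```

Run:
```python
from m import *
print(rep()); print(goto(627.5,128.5,186.5,-np.pi/2-.02))
im,d,c=grab("wrist"); save("m2.png",im)
```

```text
(25.75, [0.6245, 0.1278, 0.2127], [-1.6015, 0.0058, -0.0004], 0.049, 42.0, [-0.6, 0.1, -1.9], [0.1, 0.62, -0.04, 0.92, 0.0, 1.7])
([0.8, 3.1, 26.2], [-0.0058, 0.0005, -0.0107])
```

View pics/m2.png

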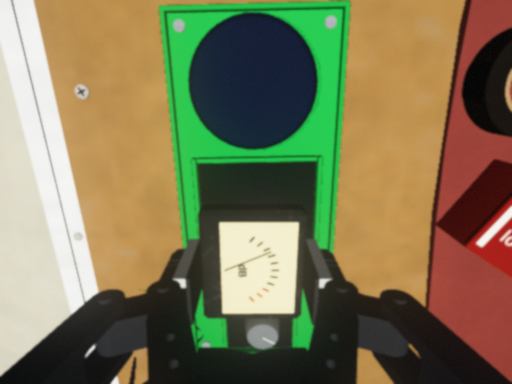

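The meter is held level, dial up, at (258,265) over the rectangular pocket. The tall capacitor is in its pocket (253,80) and the grey knob in its own (262,335).

In the tool's units: 22 mm is 0.0367, 20 mm is 0.0333.

>>> carry_out(
  motion=[
    [0,0.0017,0.0133,0,0,0,40],
    [0,0.0017,0.0267,0,0,0,40],
    [0,0.0017,0.0333,0,0,0,40],
    [0,0.0017,0.0367,0,0,0,40],
    [0,0.0017,0.0367,0,0,0,40],
    [0,0.0017,0.0367,0,0,0,40],
  ],
)

```text
time_s: 26.4
eef_pos: [0.6277, 0.128, 0.1953]
orientation: [0.0, 0.718, 0.696, 0.0]
wrist_force: [1.3, 0.1, -1.1]
width: 0.0489
finger_force: 42.0
```

Run:
```python
from m import *
print(rep()); print(goto(627.5,128.5,186.5,-np.pi/2-.03))
```

```text
(26.4, [0.6277, 0.128, 0.1953], [-1.6017, -0.001, 0.0002], 0.0489, 42.0, [1.3, 0.1, -1.1], [0.1, 0.64, -0.06, 0.88, 0.0, 1.7])
([0.5, -0.2, 8.8], [0.001, -0.0002, -0.0009])
```

In the tool's units: 9 mm is 0.015, 8.5 mm is 0.0142.

>>> carry_out(
  motion=[
    [0,0,0.0067,0,0,0,40],
    [0,0,0.0117,0,0,0,40],
    [0,0,0.0133,0,0,0,40],
    [0,0,0.0142,0,0,0,40],
    [0,0,0.015,0,0,0,40],
    [0,0,0.015,0,0,0,40],
  ],
)

```text
time_s: 27.0
eef_pos: [0.6273, 0.128, 0.187]
orientation: [0.0, 0.718, 0.696, 0.0]
wrist_force: [-3.1, -0.6, 7.9]
width: 0.049
finger_force: 42.9
```

In the tool's units: -160 mm is -0.2667, -140 mm is -0.2333.

>>> carry_out(
  motion=[
    [0,0,0,0,0,0,54],
    [0,0,0,0,0,0,60],
    [0,0,-0.0033,0,0,0,64],
    [0,0,-0.0333,0,0,0,64],
    [0,0,-0.0917,0,0,0,64],
    [0,0,-0.1583,0,0,0,64],
    [0,0,-0.2333,0,0,0,64],
    [0,0,-0.2667,0,0,0,64],
    [0,0,-0.2667,0,0,0,64],
  ],
)

```text
time_s: 27.9
eef_pos: [0.6288, 0.1281, 0.3502]
orientation: [0.003, 0.718, 0.696, 0.003]
wrist_force: [-0.4, -0.4, 0.4]
width: 0.0643
finger_force: 0.0
```

>>> carry_out(
  motion=[
    [0.1,-0.05,-0.0167,0,0,0,80],
    [0.1667,-0.1333,-0.0333,0,0,0,80],
    [0.2333,-0.2167,-0.0333,0,0,0,80],
    [0.3,-0.2833,-0.0333,0,0,0,80],
    [0.3667,-0.3333,-0.0333,0,0,0,80],
    [0.4333,-0.35,-0.0333,0,0,0,80],
    [0.5,-0.35,-0.0333,0,0,0,80],
    [0.5,-0.35,-0.0333,0,0,0,80],
    [0.5,-0.35,-0.0333,0,0,0,80],
  ],
)

```text
time_s: 28.8
eef_pos: [0.425, 0.4373, 0.3635]
orientation: [-0.001, 0.716, 0.698, -0.001]
wrist_force: [0.8, 0.1, 0.3]
width: 0.08
finger_force: 0.0
```

Run:
```python
from m import *
print(rep())
Q=dict(tall=(.627,.210,.074,.03),meter=(.627,.1285,.028,.042),grey=(.627,.0525,.019,.02),short=(.618,-.125,.056,.025),black=(.616,-.193,.019,.025))
for n in("scene","side"):
    im,d,c=grab(n); W=cloud(d,c); W0=load(n+"0")[1]
    for k,v in Q.items(): print(n,k,tops(W,*v))
    for t,v in dict(tape=(.765,.20,.019,.045),carton=(.783,.131,.03,.05),spool=(.774,-.109,.051,.06)).items(): print(t,tops(W0,*v)[:3],tops(W,*v)[:3])
    if n=="scene": save("fin.png",cv2.resize(im[120:290,140:340],None,fx=3.5,fy=3.5,interpolation=cv2.INTER_CUBIC))
```

```text
(28.8, [0.425, 0.4373, 0.3635], [-1.5967, 0.0022, -0.0005], 0.08, 0.0, [0.8, 0.1, 0.3], [0.7, 0.46, 0.1, 1.21, 0.0, 2.29])
scene tall (628.2, 209.7, 73.6, (41.0, 40.9, 45.7), 191)
scene meter (629.4, 126.0, 29.0, (59.8, 50.0, 88.7), 315)
scene grey (629.1, 51.9, 19.7, (16.6, 19.5, 37.8), 33)
scene short (617.5, -125.2, 55.8, (35.4, 31.6, 43.3), 94)
scene black (617.5, -192.2, 19.1, (26.6, 27.2, 49.7), 57)
tape (765.7, 202.0, 24.9) (765.7, 200.5, 25.2)
carton (780.1, 126.1, 36.6) (780.4, 125.8, 36.6)
spool (774.3, -122.2, 48.3) (774.7, -123.0, 48.6)
side tall (621.7, 207.5, 73.9, (42.3, 41.7, 49.4), 152)
side meter (623.6, 125.1, 29.6, (61.1, 50.6, 85.7), 322)
side grey (624.2, 50.7, 20.1, (22.1, 19.5, 30.4), 57)
side short (613.6, -126.4, 56.6, (34.6, 32.2, 0.1), 183)
side black None
tape (763.6, 206.4, 25.5) (762.9, 206.3, 25.6)
carton (775.8, 126.0, 37.1) (775.9, 125.8, 37.0)Traceback (most recent call last):
  File "<stdin>", line 7, in <module>
TypeError: 'NoneType' object is not subscriptable
```

View pics/fin.png

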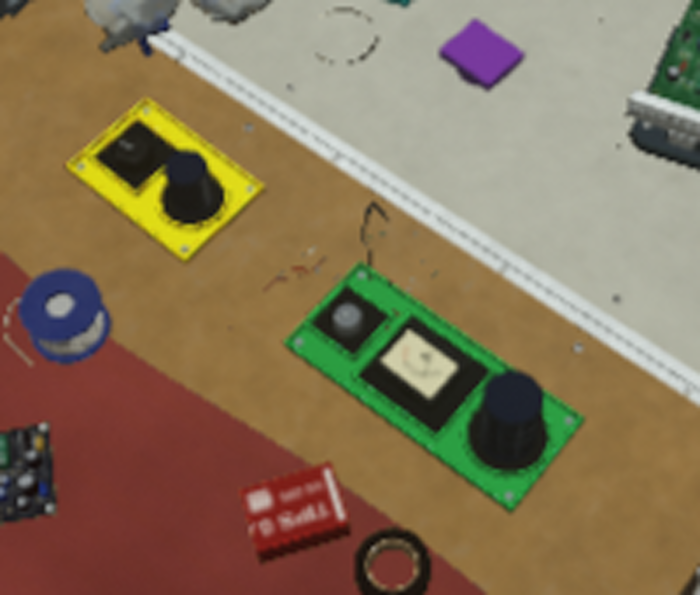

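All five parts stand flat in their pockets: grey knob (347,318), meter (420,362), tall capacitor (512,415), short capacitor (190,185), black knob (130,150). Each top is about 4 mm higher than it was in the stock row, and the bystanders haven't moved. Handing in.

```bash
python3 -c "
from workcell import r
print(r.finish_job())"
```

```text
the job is handed in; nothing more can be done
None
```

I've handed in the job: all five parts are in their own pockets, upright and flat, and the tape roll, carton and spool haven't moved (the judge returned no verdict).

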